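Sort turned parts by metal into the finishing trays

ROBOT

A 7-joint arm with a two-finger parallel gripper is mounted at the origin on the work surface. World frame = base frame: x ahead of the robot, y to its left, z up, the work surface at z = 0. Lengths are in m, angles in rad, forces in N, time in s.
With the tool pointing down it reaches from about 0.4 to 0.9 m from the base axis. Payload 5.5 kg.
Tool frame: the origin (TCP) lies at the very end of the fingers, on their centre line; the grasp point (between the pads) lies 19 mm behind it; x points along the fingers, z is the direction in which the jaws open and shut, and the axes are right-handed (so a half turn about x gives the same grasp; the last joint's range is limited). The gripper opens to 85 mm and grips with 20 to 120 N. Pads are 22 mm wide; open, the fingers measure 114 mm over their backs; the gripper's body (76 mm by 85 mm) begins 54 mm behind the grasp point. The pads swing forward as they close: fully open they stand 13 mm farther back than shut.
Start: joints at [-1.047, 0.501, -0.427, 1.55, 0.221, 1.138, -0.21], TCP at [0.168, 0.628, 0.231] pointing down, gripper open.
Joint ranges: [-2.88, 2.88], [-0.31, 2.03], [-1.54, 1.56], [0.2, 2.42], [-1.41, 4.55], [0.19, 2.02], [-2.57, 2.57]. Speed limits (rad/s): [2.57, 2.57, 3.14, 3.14, 3.14, 3.14, 3.14].

INTERFACE

Orientations are given as [roll, pitch, yaw] about the fixed x, y, z axes, in that order (R = Rz(yaw) Ry(pitch) Rx(roll)).
In Python, from bench import move_to, move_linear, set_joints, command_gripper, wait, ik, sense, get_image, camera_params, MotionError, sign_off gives the robot as it stands. Calls block until the motion is done:
- move_to(position, orientation): joint-space move of the TCP to a pose.
- move_linear(position, attitude=None, velocity=0.15): straight line of the TCP; attitude=None keeps the orientation; velocity is the mean speed in m/s.
- set_joints(angles): joint-space move.
- command_gripper(opening, grasp_force=None): finger opening in m; grasp_force is the grip in N (None keeps the last); returns when the fingers have stopped.
- wait(seconds).
- ik(position, orientation): joint angles nearest the present ones, or None.
- sense(): the state.
- get_image(name): name is "side" or "top"; returns the picture (480x640x3 uint8, red, green, blue); there is no depth.
- camera_params(name): a dict with "intrinsics" (3x3 intrinsics, pixels), "T" (4x4, takes a point from camera to world coordinates). Camera axes: x right, y down, z forward; pixel columns grow to the right and rows downward; lengths in m; the calibration is good to about 2 mm. A picture is of the moment at which its call begins. camera_params takes no time and is no camera call.
A pose or a line that the arm cannot do raises MotionError and nothing moves.
- sign_off(): hands the job in, once; it reports no verdict.
The state is a dict: "time_s": time; "qpos": joint angles; "qvel": joint speeds; "joint_torque": joint torques, N m; "position": TCP position; "tool_rot": TCP orientation; "force": force on the tool from outside, world axes, zero at the start; "moment": the same for the moment, N m; "width": finger opening in m.
Only numpy, scipy, OpenCV 4.12 (cv2) and the standard library are available. Lean on these libraries where they do the work, as an engineer would, in place of code of your own. Each camera call takes 0.05 s, during which the arm holds its last target.

TASK

These five freshly turned parts go out to different finishers, so sort them by metal: the two brass parts into the yellow tray, the two aluminium parts into the blue tray and the dark steel one into the red tray, one part to a bay, each left standing upright on its broad end on the tray floor. Set each part down rather than dropping it, do not knock any over, and leave the oil can and the hammer where they are.

Things in the scene. Friction and masses are not known exactly. Their poses are not given: they have to be found in the camera images.
- brass_bushing_mid (a point): brass (yellow metal) flanged bushing, 60 mm tall: round flange 42 mm across and 8 mm high at the bottom, plain round body 30 mm across above it, wide dark bore in the top, 0.2 to 0.35 kg. It stands upright on its broad end on a 3 mm thick grey-green mat. Point: on its axis, half-way up; z is its axis, up
- brass_hex_plug_mid (a point): brass (yellow metal) hex plug, 62 mm tall: hexagon head at the bottom, 36 mm across flats (42 mm across corners) and 12 mm high, threaded round shank 24 mm across above it, 0.18 to 0.29 kg. It stands upright on its broad end on a 3 mm thick grey-green mat. Point: on its axis, half-way up; z is its axis, up
- alu_sleeve_mid (a point): aluminium (pale silver) sleeve, 56 mm tall, 37 mm across all the way up, two narrow grooves, large dark bore in the top, 0.08 to 0.13 kg. It stands upright on its broad end on a 3 mm thick grey-green mat. Point: on its axis, half-way up; z is its axis, up
- alu_stepped_mid (a point): aluminium (pale silver) stepped shaft, 66 mm tall: 42 mm across up to 12 mm, 32 mm across from there up to 50 mm, then a 20 mm stub, 0.1 to 0.16 kg. It stands upright on its broad end on a 3 mm thick grey-green mat. Point: on its axis, half-way up; z is its axis, up
- steel_pin_mid (a point): dark grey steel pin, 58 mm tall: base 40 mm across and 10 mm high, round body 34 mm across above it, dark slot across the top, 0.3 to 0.5 kg. It stands upright on its broad end on a 3 mm thick grey-green mat. Point: on its axis, half-way up; z is its axis, up
- tray_yellow: shallow yellow plastic parts tray, fixed to the bench, 82 (its x) by 159 (its y) mm, walls 5 mm thick and only 14 mm high, floor 3 mm thick. A wall across the middle splits it into two square bays of 72 by 72 mm, whose centres lie 38.5 mm to +y and to -y of its origin along the tray's own y axis. Origin: centre of the underside, on the bench top (z = 0)
- tray_blue: shallow blue plastic parts tray, fixed to the bench, 82 (its x) by 159 (its y) mm, walls 5 mm thick and only 14 mm high, floor 3 mm thick. A wall across the middle splits it into two square bays of 72 by 72 mm, whose centres lie 38.5 mm to +y and to -y of its origin along the tray's own y axis. Origin: centre of the underside, on the bench top (z = 0)
- tray_red: shallow red plastic parts tray, fixed to the bench, 82 (its x) by 159 (its y) mm, walls 5 mm thick and only 14 mm high, floor 3 mm thick. A wall across the middle splits it into two square bays of 72 by 72 mm, whose centres lie 38.5 mm to +y and to -y of its origin along the tray's own y axis. Origin: centre of the underside, on the bench top (z = 0)
- oil_can_mid (a point): green squirt oil can, loose, 64 mm across, body 95 mm tall with a thin spout up to 155 mm that reaches 50 mm out along its own +x and a pump lever 100 mm high that reaches 55 mm out along its -x. A bystander. Point: on its axis, 35 mm above the bench
- hammer: machinist's hammer lying loose on the bench, 0.26 m long, head 88 mm wide at its +x end, handle towards its -x, 26 mm high. A bystander. Origin: on the bench under its middle
There are look-alikes about, which are no part of the job. Leave any purple or turquoise look-alike of the part that bears brass_bushing_mid alone. Leave any pink or turquoise look-alike of the part that bears brass_hex_plug_mid alone.

How it is judged:
By the outcome, as a careful person would: the job done as asked, in the order asked, and still so for the second after the job is handed in, with the robot touching nothing.
It also fails if it takes over 104 s, if anything falls off the work surface, if the arm or the gripper's body presses on something with over 40 N, if the wrist force passes 120 N, or if a joint passes its speed limit or range.

## Working session

There is one attempt and no reset: what is moved stays moved. The work goes in short steps, each a Python script; the robot and the scene stay as the last script left them, time stands still between calls to the robot, and variables do not carry over. Pictures are saved under pics/ and viewed, and the job is handed in when it is done.

```bash
mkdir -p pics; ls; python3 - <<'E'
from bench import *
import cv2,numpy as np
for n in("top","side"):
    cv2.imwrite(f"pics/{n}0.png",cv2.cvtColor(get_image(n),cv2.COLOR_RGB2BGR))
    p=camera_params(n);print(n,np.round(p["intrinsics"],1).tolist(),np.round(p["T"],4).tolist())
s=sense();print(s["time_s"],s["position"],s["tool_rot"],s["width"],s["force"])
E
```

```text
pics
top [[577.1, 0.0, 331.3], [0.0, 577.1, 241.3], [0.0, 0.0, 1.0]] [[0.0167, -0.9953, 0.0952, 0.4193], [-0.9998, -0.016, 0.0087, 0.0653], [-0.0072, -0.0954, -0.9954, 1.4459], [0.0, 0.0, 0.0, 1.0]]
side [[488.9, 0.0, 323.7], [0.0, 488.9, 233.2], [0.0, 0.0, 1.0]] [[0.8171, -0.3929, 0.4219, 0.1117], [-0.5764, -0.5401, 0.6133, -0.5663], [-0.0131, -0.7443, -0.6677, 0.752], [0.0, 0.0, 0.0, 1.0]]
0.1 [0.16748652 0.62741755 0.23037003] [ 3.10202683  1.56907885 -1.87112697] 0.0854043719533671 [ 0.89264407 -0.35005937  0.6179015 ]
```

View pics/top0.png

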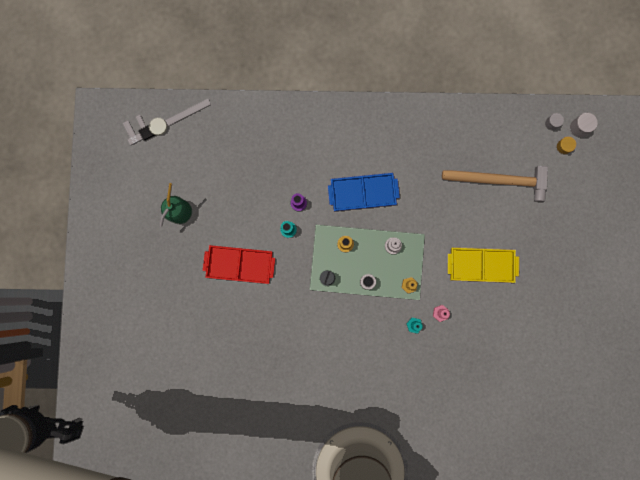

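View pics/side0.png

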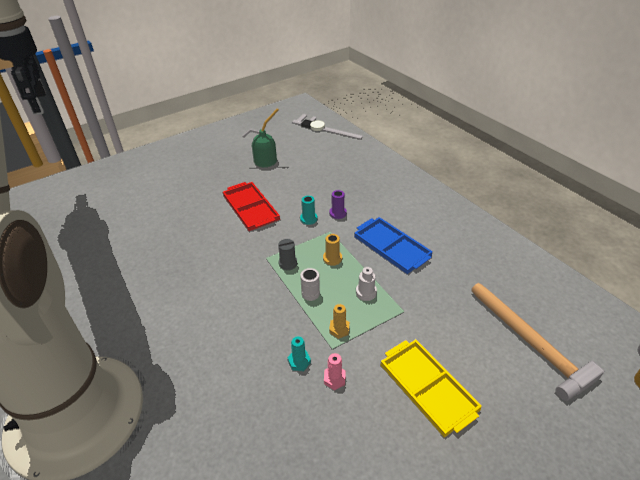

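The top view shows the bushing at (346,243), the stepped shaft at (394,245), the steel pin at (328,278), the sleeve at (368,282) and the hex plug at (410,286). The trays are red at (240,265), blue at (364,192) and yellow at (483,266). I'll zoom in before measuring.

```bash
python3 - <<'E'
import cv2
a=cv2.imread("pics/top0.png")[220:305,300:430];cv2.imwrite("pics/top0z.png",cv2.resize(a,None,fx=6,fy=6,interpolation=cv2.INTER_CUBIC))
a=cv2.imread("pics/side0.png")[225:350,260:410];cv2.imwrite("pics/side0z.png",cv2.resize(a,None,fx=4.8,fy=4.8,interpolation=cv2.INTER_CUBIC))
E
```

```text
(no output)
```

View pics/top0z.png

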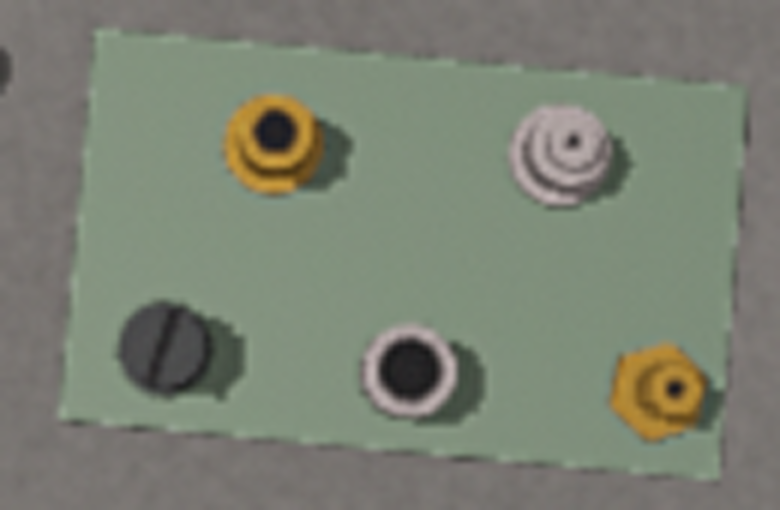

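View pics/side0z.png

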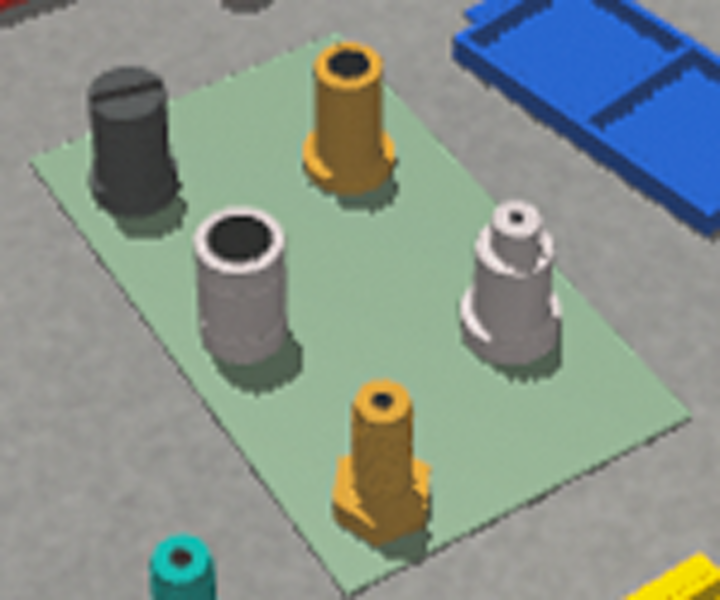

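```bash
cat > h.py <<'E'
import numpy as np,cv2
from bench import *
def ray(n,uv):
    p=camera_params(n);K=np.array(p["intrinsics"]);T=np.array(p["T"])
    d=T[:3,:3]@np.linalg.solve(K,[uv[0],uv[1],1.]);return T[:3,3],d
def onz(n,uv,z):
    o,d=ray(n,uv);return (o+d*(z-o[2])/d[2])[:2]
def tri(a,b):
    A=np.zeros((3,3));v=np.zeros(3)
    for o,d in(ray("top",a),ray("side",b)):
        d=d/np.linalg.norm(d);P=np.eye(3)-np.outer(d,d);A+=P;v+=P@o
    return np.linalg.solve(A,v)
def tray(n,img,col):
    h=cv2.cvtColor(img,cv2.COLOR_RGB2HSV)
    r={"yellow":(26,34),"blue":(100,125),"red":(0,8)}[col]
    m=cv2.inRange(h,(r[0],170,60),(r[1],255,255))
    c=max(cv2.findContours(m,0,1)[0],key=cv2.contourArea)
    w=np.array([onz(n,p[0],.010) for p in c],np.float32)*1000
    return cv2.minAreaRect(w)
E
python3 - <<'E'
from h import *
H=dict(bush=60,hexp=62,sleeve=56,step=66,steel=58)
t=dict(bush=(274,131),step=(573,141),steel=(165,348),sleeve=(410,368),hexp=(676,388))
s=dict(bush=(348,64),step=(516,217),steel=(128,93),sleeve=(239,239),hexp=(382,400))
for k in H:
    a=((t[k][0]+.5)/6-.5+300,(t[k][1]+.5)/6-.5+220);b=((s[k][0]+.5)/4.8-.5+260,(s[k][1]+.5)/4.8-.5+225)
    z=(H[k]+3)/1000
    print(k,np.round(onz("top",a,z),4),np.round(onz("side",b,z),4),np.round(tri(a,b),4),z)
for n in("top","side"):
    im=get_image(n)
    for c in("yellow","blue","red"): print(n,c,tray(n,im,c))
E
```

```text
bush [0.5518 0.0438] [0.5527 0.0442] [0.552  0.0437 0.0637] 0.063
hexp [ 0.4516 -0.1173] [ 0.4523 -0.116 ] [ 0.4515 -0.1171  0.0667] 0.065
sleeve [ 0.4579 -0.0119] [ 0.458  -0.0113] [ 0.4578 -0.0119  0.0596] 0.059
step [ 0.5491 -0.0754] [ 0.55   -0.0745] [ 0.5491 -0.0754  0.0702] 0.069
steel [0.4642 0.0861] [0.4664 0.0867] [0.4649 0.0857 0.0625] 0.061
top yellow ((504.166015625, -291.2629089355469), (156.91673278808594, 79.26468658447266), 88.82522583007812)
top blue ((683.7194213867188, -0.6611709594726562), (80.9609146118164, 175.23468017578125), 6.671430587768555)
top red ((496.1383361816406, 308.27105712890625), (176.37477111816406, 80.45829010009766), 85.34815216064453)
side yellow ((506.56884765625, -297.73846435546875), (175.75184631347656, 80.85767364501953), 88.56859588623047)
side blue ((683.269287109375, 1.9662017822265625), (89.674560546875, 176.73947143554688), 6.658674240112305)
side red ((496.9220275878906, 310.5671691894531), (180.0146026611328, 84.67704010009766), 85.37702178955078)
```

```bash
cat >> h.py <<'E'
from scipy.spatial.transform import Rotation as Ro
def rpy(a):  # jaw axis at world angle a, tool down
    z=np.array([np.cos(a),np.sin(a),0]);x=np.array([0,0,-1.]);y=np.cross(z,x)
    R=np.stack([x,y,z],1)
    r=Ro.from_matrix(R).as_euler("xyz");return list(r)
E
python3 -W ignore - <<'E'
from h import *
im=get_image("top");h=cv2.cvtColor(im,cv2.COLOR_RGB2HSV)
m=cv2.inRange(h,(22,150,60),(36,255,255));m[:, :435]=0
c=max(cv2.findContours(m,0,1)[0],key=cv2.contourArea);print(cv2.boundingRect(c))
print(cv2.minAreaRect(np.array([onz("top",p[0],.010) for p in c],np.float32)*1000))
s=sense();print(Ro.from_euler("xyz",s["tool_rot"]).as_matrix().round(2).tolist())
def T(o,deg,sg):
    a=np.radians(deg);return np.array(o)+sg*.0385*np.array([np.cos(a),np.sin(a)])
P=dict(bush=(.552,.0437),hexp=(.4517,-.117),yl=T((.505,-.2975),88.8,1),yr=T((.505,-.2975),88.8,-1),step=(.549,-.075),sleeve=(.4578,-.0118),bl=T((.6835,.0005),96.67,1),br=T((.6835,.0005),96.67,-1),steel=(.465,.0862),rr=T((.4965,.309),85.36,-1))
for k,p in P.items():
  for a in(0,np.pi):
   for z in(.02,.13):
    q=ik([*p,z],rpy(a));print(k,np.round(p,4),round(a),z,None if q is None else np.round(q,2))
E
```

```text
(448, 248, 71, 35)
((504.4888610839844, -299.897705078125), (174.1692657470703, 81.54713439941406), 88.82548522949219)
[[-0.0, -0.97, 0.26], [-0.0, 0.26, 0.97], [-1.0, 0.0, -0.0]]
bush [0.552  0.0437] 0 0.02 [-0.18  0.6   0.07  1.94 -0.07  0.61 -0.07]
bush [0.552  0.0437] 0 0.13 [-0.22  0.42  0.11  1.9  -0.06  0.83 -0.07]
bush [0.552  0.0437] 3 0.02 [-1.    1.22  1.35  1.96 -1.31  1.24 -2.26]
bush [0.552  0.0437] 3 0.13 [-1.02  0.92  1.35  1.92 -0.99  1.19 -2.43]
hexp [ 0.4517 -0.117 ] 0 0.02 [-0.2   0.54  0.48  2.16 -0.48  0.54  0.64]
hexp [ 0.4517 -0.117 ] 0 0.13 [-0.16  0.3   0.42  2.11 -0.18  0.76  0.36]
hexp [ 0.4517 -0.117 ] 3 0.02 [-0.66  0.88  1.13  2.17 -1.12  0.88 -1.96]
hexp [ 0.4517 -0.117 ] 3 0.13 [-0.81  0.74  1.36  2.13 -0.87  1.04 -2.12]
yl [ 0.5058 -0.259 ] 0 0.02 [-0.1   0.74  0.7   1.92 -0.69  0.74  1.01]
yl [ 0.5058 -0.259 ] 0 0.13 [-0.02  0.5   0.57  1.87 -0.35  0.87  0.72]
yl [ 0.5058 -0.259 ] 3 0.02 [-0.35  1.    1.12  1.93 -1.11  1.01 -1.84]
yl [ 0.5058 -0.259 ] 3 0.13 [-0.45  0.94  1.35  1.88 -1.    1.22 -1.89]
yr [ 0.5042 -0.336 ] 0 0.02 [ 0.04  0.79  0.7   
[... 1271 characters left out ...]
0377] 3 0.02 [-0.71  1.32  1.35  1.6  -1.32  1.34 -2.3 ]
br [ 0.688  -0.0377] 3 0.13 [-0.71  1.11  1.35  1.56 -1.1   1.38 -2.39]
steel [0.465  0.0862] 0 0.02 [-0.26  0.5   0.02  2.13 -0.02  0.51 -0.22]
steel [0.465  0.0862] 0 0.13 [-0.3   0.3   0.07  2.09 -0.03  0.76 -0.21]
steel [0.465  0.0862] 3 0.02 [ 0.19  0.56 -0.51  2.12  0.49  0.58  2.46]
steel [0.465  0.0862] 3 0.13 [-1.24  0.75  1.36  2.11 -0.88  1.05 -2.55]
rr [0.4934 0.2706] 0 0.02 [-0.5   0.61 -0.06  1.91  0.06  0.62 -0.6 ]
rr [0.4934 0.2706] 0 0.13 [-0.49  0.44 -0.07  1.87  0.04  0.84 -0.59]
rr [0.4934 0.2706] 3 0.02 [-0.08  0.7  -0.6   1.9   0.58  0.73  2.12]
rr [0.4934 0.2706] 3 0.13 [-0.04  0.52 -0.65  1.85  0.39  0.9   2.26]
```

```bash
cat >> h.py <<'E'
HZ=.13
def F(n=3):
    f=[]
    for _ in range(n): f.append(sense()["force"][2]); wait(.02)
    return float(np.mean(f))
def pick(p,z,force,a=0.,opening=.07,first=None):
    move_to([*(first or [p[0],p[1],HZ])],rpy(a)) 
    if first: move_to([p[0],p[1],HZ],rpy(a))
    command_gripper(opening)
    move_linear([p[0],p[1],z],velocity=.12)
    f0=F();command_gripper(0.0,force);s=sense()
    print("gripped",s["width"],s["position"],s["force"].round(2) if hasattr(s["force"],"round") else s["force"])
    move_linear([p[0],p[1],z+.02],velocity=.06);print("fz before/after lift",f0,F())
    move_linear([p[0],p[1],HZ],velocity=.2);s=sense();print("lifted",s["width"],s["time_s"])
def place(p,z,a,opening=.065):
    move_to([p[0],p[1],HZ],rpy(a))
    move_linear([p[0],p[1],z+.02],velocity=.18)
    move_linear([p[0],p[1],z+.002],velocity=.05)
    f0=F();zz=z+.002
    while zz>z-.003:
        zz-=.0007;move_linear([p[0],p[1],zz],velocity=.02);f=F(2)
        if abs(f-f0)>2.5:break
    print("touch",zz-z,f0,f,sense()["position"],"w",sense()["width"])
    command_gripper(opening);wait(.1)
    move_linear([p[0],p[1],z+.06],velocity=.12)
    move_linear([p[0],p[1],HZ],velocity=.3);print("t",sense()["time_s"])
def snap(k):
    for n in("top","side"): cv2.imwrite(f"pics/{n}{k}.png",cv2.cvtColor(get_image(n),cv2.COLOR_RGB2BGR))
def bay(o,deg,sg):
    a=np.radians(deg);return np.array(o)+sg*.0385*np.array([np.cos(a),np.sin(a)])
Y=((.505,-.2985),88.8);B=((.6835,.0005),96.67);R_=((.4965,.309),85.36)
E
python3 -W ignore - <<'E'
from h import *
pick((.552,.0437),.022,50,first=[.5,.1,.23])
E
```

```text
gripped 0.029121210652225903 [0.55232181 0.04377358 0.02264465] [-1.54 -0.56  5.56]
fz before/after lift -0.2207915134365899 -2.1709237433503468
lifted 0.029282371662823468 6.0333
```

```bash
python3 -W ignore - <<'E'
from h import *
place(bay(*Y,-1),.022,np.radians(-1.2))
snap(1)
E
python3 - <<'E'
import cv2
a=cv2.imread("pics/side1.png");cv2.imwrite("pics/side1z.png",a)
E
```

```text
touch -9.999999999999593e-05 -2.2314904123292627 5.67756310835039 [ 0.5043461  -0.33712224  0.02266005] w 0.028997885381238816
t 11.0083
```

View pics/side1.png

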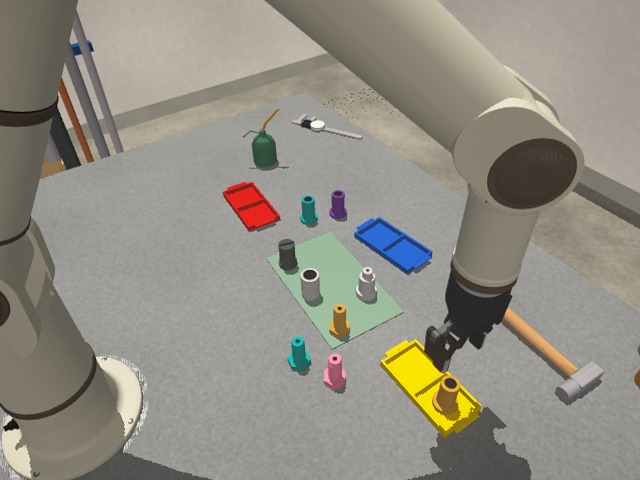

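The side view shows the bushing upright at (448,393) in the far yellow bay, with everything else undisturbed. Next is the hex plug.

```bash
python3 -W ignore - <<'E'
from h import *
pick((.4518,-.117),.024,50,opening=.06)
place(bay(*Y,1),.024,np.radians(-1.2),opening=.055)
snap(2)
E
```

```text
gripped 0.0229211159832697 [ 0.45210668 -0.11707217  0.02458621] [-1.58 -0.22  6.52]
fz before/after lift -0.07748481537349083 -3.2689528168156374
lifted 0.0228670565370046 14.85
touch -9.999999999999593e-05 -2.502021973316762 4.96064646613465 [ 0.50599578 -0.26009146  0.02462283] w 0.022870014715058673
t 19.0
```

View pics/side2.png

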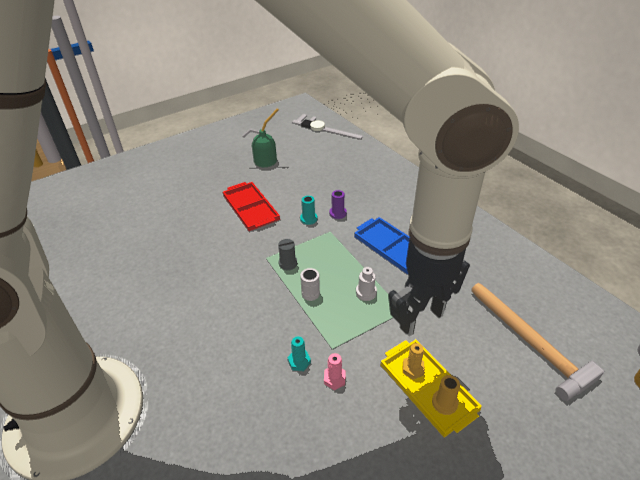

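Both brass parts stand upright in the yellow tray, the hex plug at (415,360) and the bushing at (448,393). Next are the aluminium parts.

```bash
python3 -W ignore - <<'E'
from h import *
a=np.radians(6.67)
pick((.4579,-.0118),.024,40)
place(bay(*B,1),.024,a)
snap(3)
E
```

```text
gripped 0.036343354147665145 [ 0.45836521 -0.0117396   0.02467459] [-1.75  0.43  5.41]
fz before/after lift 0.14658998528219894 -1.0397506449528504
lifted 0.036118613792812976 22.9917
touch -9.999999999999593e-05 -0.4951521934216139 5.615269225849445 [0.67924664 0.03873858 0.02480509] w 0.03582950522132462
t 27.375
```

View pics/side3.png

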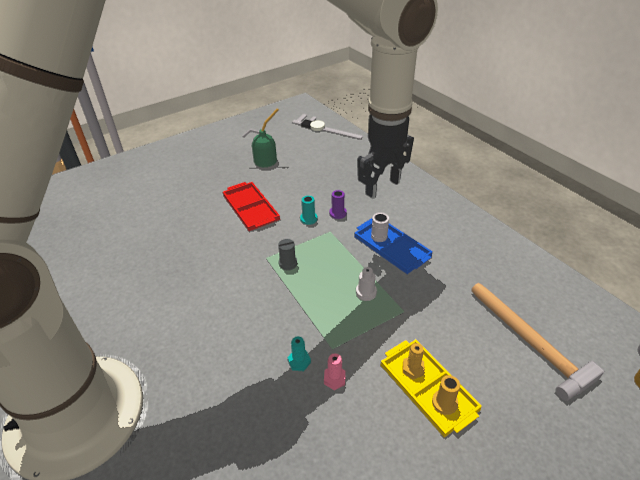

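The sleeve stands upright at (380,228) in the left blue bay.

```bash
python3 -W ignore - <<'E'
from h import *
a=np.radians(6.67)
pick((.5492,-.0752),.018,40)
place(bay(*B,-1),.018,a)
snap(4)
E
```

```text
gripped 0.03141631659162002 [ 0.54962365 -0.07519317  0.01865578] [-1.95 -0.16  6.11]
fz before/after lift 0.09941349975512148 -1.3689308273847705
lifted 0.03108277410631208 31.1333
touch -9.99999999999994e-05 -1.1900595213600254 5.866999223640615 [ 0.68820567 -0.03773935  0.01871376] w 0.03101757770698313
t 35.325
```

View pics/side4.png

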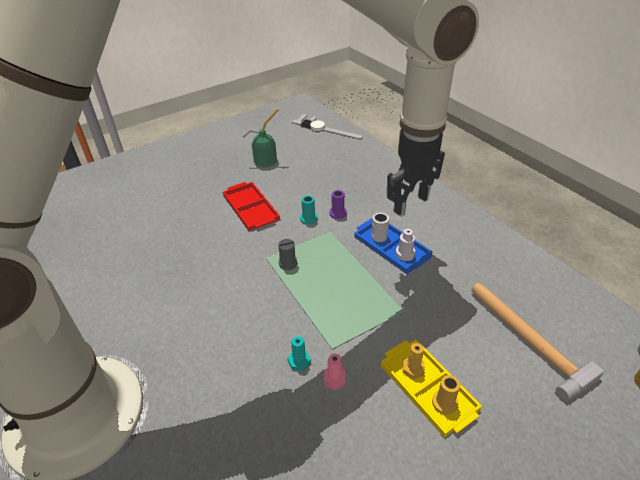

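The stepped shaft is upright at (406,246) in the right blue bay. Steel is next. I'll park the arm clear before the last pictures.

```bash
python3 -W ignore - <<'E'
from h import *
a=np.radians(-4.64)
pick((.465,.0862),.023,70)
place(bay(*R_,-1),.023,a)
move_linear([*bay(*R_,-1),.25],velocity=.2)
set_joints([-1.047, 0.501, -0.427, 1.55, 0.221, 1.138, -0.21])
snap(5);print(sense()["time_s"])
E
python3 - <<'E'
import cv2
a=cv2.imread("pics/top5.png")[160:310,190:530];cv2.imwrite("pics/top5z.png",cv2.resize(a,None,fx=2.3,fy=2.3,interpolation=cv2.INTER_CUBIC))
E
```

```text
gripped 0.03241013808189033 [0.4655294  0.08635719 0.02371047] [-0.33 -0.23  4.98]
fz before/after lift 0.28463625512190943 -4.064300466636661
lifted 0.03278966799698323 39.2833
touch -9.999999999999593e-05 -3.5718677452204304 5.505525570174241 [0.49359863 0.2707668  0.02375926] w 0.03248984719374404
t 43.575
46.1917
```

View pics/side5.png

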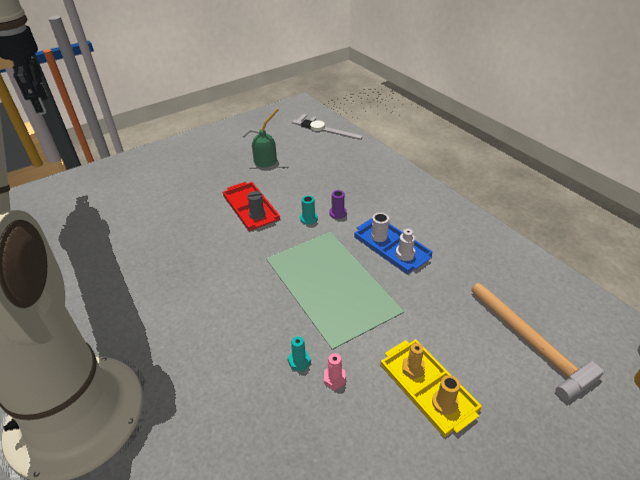

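View pics/top5z.png

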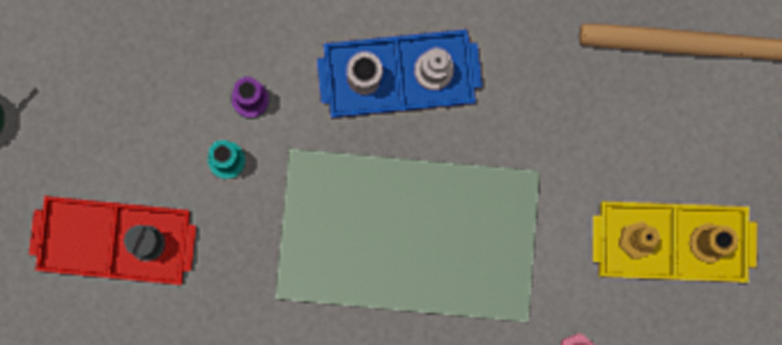

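In both views all five parts stand upright, one to a bay. Steel is at (257,206) in the red tray, aluminium at (380,228) and (406,246) in the blue, and brass at (415,360) and (448,393) in the yellow. The oil can, hammer and look-alikes have not moved.

```bash
python3 - <<'E'
from bench import *
print(sign_off(),sense()["time_s"])
E
```

```text
the job is handed in; nothing more can be done
the job is handed in; nothing more can be done
```

All five parts are sorted: the brass bushing and hex plug in the yellow tray, the aluminium sleeve and stepped shaft in the blue, and the steel pin in the red. I placed them in that tray order, lowering each until the wrist force showed contact before letting go, then parked the arm clear and handed in. The clock read 46.2 s just before I handed in.

The final top and side pictures show every part standing upright, one to a bay. The oil can, hammer and look-alikes look unmoved, which I judged by eye only. The two cameras disagreed by up to about 2 mm on positions, and no check failed.

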